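# Nest the angle formers on their horse

## Task

Put the angle-shaped clay formers away: lift the wooden cap off the horse and stand it on the cork mat, then nest every former that lies on the table ridge-up over the horse, shortest first and each next longer one over it, legs snug in line and centred end to end. Then put the cap back over the nest and press it down firmly so that all are fully home, let go, and leave the other things on the table alone.

Things in the scene. Friction and masses are not known exactly. Their poses are not given: they have to be found in the camera images.
- horse_ridge (a point): Middle of the ridge line of the wooden horse, a roof-shaped saddle with two 45 degree slopes, 36 mm long, 80 mm wide at its foot, fixed on a 110 mm square plywood bat on a blue banding wheel (170 mm across, wheel and bat 36 mm high, locked). Ridge 82 mm above the table; x along the ridge, z up.
- mat: Square cork mat, 90 x 90 x 4 mm, fixed to the table; origin at the centre of its underside.
- cap: Dark wooden roof-shaped cap, 60 mm long, 65 mm wide, 70 g, with a pale square knob 28 x 28 mm on its ridge. Origin: middle of the apex line of its groove, which comes to lie on the ridge beneath it; x along the ridge, z up. Its own ridge is 14 mm above the origin, the flat knob top 40 mm above, the leg edges it stands on 25.5 mm below. Starts on the horse.
- former_terracotta: Angle former of bare terracotta clay, 44 mm long (shortest of five; may be absent): 90 degree section, legs 44 mm wide outside, 8 mm thick, standing ridge up, 36.8 mm high. Origin: middle of outer ridge line; x along ridge, z up. Inner apex 11.3 mm lower, so each ridge nests 11.3 mm above the one beneath. End faces flat, upright: grip end to end, tips under 11 mm below the ridge. 57 g.
- former_white: Angle former of white-glazed clay, 50 mm long (2nd of five; may be absent): 90 degree section, legs 44 mm wide outside, 8 mm thick, standing ridge up, 36.8 mm high. Origin: middle of outer ridge line; x along ridge, z up. Inner apex 11.3 mm lower, so each ridge nests 11.3 mm above the one beneath. End faces flat, upright: grip end to end, tips under 11 mm below the ridge. 65 g.
- former_blue: Angle former of dark-blue-glazed clay, 56 mm long (3rd of five; may be absent): 90 degree section, legs 44 mm wide outside, 8 mm thick, standing ridge up, 36.8 mm high. Origin: middle of outer ridge line; x along ridge, z up. Inner apex 11.3 mm lower, so each ridge nests 11.3 mm above the one beneath. End faces flat, upright: grip end to end, tips under 11 mm below the ridge. 73 g.
- former_yellow: Angle former of yellow-glazed clay, 62 mm long (4th of five; may be absent): 90 degree section, legs 44 mm wide outside, 8 mm thick, standing ridge up, 36.8 mm high. Origin: middle of outer ridge line; x along ridge, z up. Inner apex 11.3 mm lower, so each ridge nests 11.3 mm above the one beneath. End faces flat, upright: grip end to end, tips under 11 mm below the ridge. 81 g.
- former_green: Angle former of dark-green-glazed clay, 68 mm long (longest of five; may be absent): 90 degree section, legs 44 mm wide outside, 8 mm thick, standing ridge up, 36.8 mm high. Origin: middle of outer ridge line; x along ridge, z up. Inner apex 11.3 mm lower, so each ridge nests 11.3 mm above the one beneath. End faces flat, upright: grip end to end, tips under 11 mm below the ridge. 88 g.
- rib: Bystander to be left alone: flat steel rib, 85 x 50 x 8 mm; origin at its underside.
- prop1: Bystander to be left alone: white kiln prop, cylinder 30 mm across, 30 mm high; origin at its underside.
- prop2: Bystander to be left alone: white kiln prop, cylinder 30 mm across, 40 mm high; origin at its underside.
- glaze_jar: Bystander to be left alone: glaze jar, 48 mm across, 55 mm high; origin at its underside.
- slip_mug: Bystander to be left alone: white mug, 76 mm across, 85 mm high; origin at its underside.
- brush: Bystander to be left alone: brush lying on the table; origin at its underside.
- underglaze: Bystander to be left alone: bottle, 56 mm across, 120 mm high; origin at its underside.

How it is judged (in metres and radians):
On the way, in this order (a step that is already met when the one before it is completed fails the run):
1. the cap stands on the cork mat, let go (horizontal distance between cap and mat below 0.045 m and height (world z) of cap below 0.036 m and angle between cap's own z axis and vertical below 0.1 rad and contact force between cap and the fingers below 0.1 N), for 0.2 s.
2. all formers present are nested over the horse, shortest lowest (x of former_terracotta in the frame of horse_ridge between -0.007 and 0.007 m and y of former_terracotta in the frame of horse_ridge between -0.004 and 0.004 m and angle between the x axis of each of former_terracotta, former_white, former_blue, former_yellow, former_green and the x axis of horse_ridge, either way round below 0.1 rad and angle between each of former_terracotta, former_white, former_blue, former_yellow, former_green's own z axis and vertical below 0.09 rad and linear speed of each of former_terracotta, former_white, former_blue, former_yellow, former_green below 0.03 m/s and x of former_white in the frame of horse_ridge between -0.007 and 0.007 m and y of former_white in the frame of horse_ridge between -0.004 and 0.004 m and z of each of former_white, former_blue, former_yellow, former_green in the frame of former_terracotta above 0.007 m and x of former_blue in the frame of horse_ridge between -0.007 and 0.007 m and y of former_blue in the frame of horse_ridge between -0.004 and 0.004 m and z of each of former_blue, former_yellow, former_green in the frame of former_white above 0.007 m and x of former_yellow in the frame of horse_ridge between -0.007 and 0.007 m and y of former_yellow in the frame of horse_ridge between -0.004 and 0.004 m and z of each of former_yellow, former_green in the frame of former_blue above 0.007 m and x of former_green in the frame of horse_ridge between -0.007 and 0.007 m and y of former_green in the frame of horse_ridge between -0.004 and 0.004 m and z of former_green in the frame of former_yellow above 0.007 m and z of former_terracotta in the frame of horse_ridge between 0.0078 and 0.0148 m and (z of former_white in the frame of horse_ridge between 0.0078 and 0.0148 m or z of former_white in the frame of former_terracotta between 0.0078 and 0.0148 m) and (z of former_blue in the frame of horse_ridge between 0.0078 and 0.0148 m or z of former_blue in the frame of former_terracotta between 0.0078 and 0.0148 m or z of former_blue in the frame of former_white between 0.0078 and 0.0148 m) and (z of former_yellow in the frame of horse_ridge between 0.0078 and 0.0148 m or z of former_yellow in the frame of former_terracotta between 0.0078 and 0.0148 m or z of former_yellow in the frame of former_white between 0.0078 and 0.0148 m or z of former_yellow in the frame of former_blue between 0.0078 and 0.0148 m) and (z of former_green in the frame of horse_ridge between 0.0078 and 0.0148 m or z of former_green in the frame of former_terracotta between 0.0078 and 0.0148 m or z of former_green in the frame of former_white between 0.0078 and 0.0148 m or z of former_green in the frame of former_blue between 0.0078 and 0.0148 m or z of former_green in the frame of former_yellow between 0.0078 and 0.0148 m)), for 0.3 s.
3. the cap is on the nest and pressed down on it (over 5 N between cap and top former) (x of cap in the frame of horse_ridge between -0.012 and 0.012 m and y of cap in the frame of horse_ridge between -0.005 and 0.005 m and angle between the x axis of cap and the x axis of horse_ridge, either way round below 0.1 rad and angle between cap's own z axis and vertical below 0.1 rad and z of cap in the frame of former_terracotta above -0.004 m and z of cap in the frame of former_white above -0.004 m and z of cap in the frame of former_blue above -0.004 m and z of cap in the frame of former_yellow above -0.004 m and z of cap in the frame of former_green above -0.004 m and (z of cap in the frame of former_terracotta between -0.004 and 0.004 m or z of cap in the frame of former_white between -0.004 and 0.004 m or z of cap in the frame of former_blue between -0.004 and 0.004 m or z of cap in the frame of former_yellow between -0.004 and 0.004 m or z of cap in the frame of former_green between -0.004 and 0.004 m) and (contact force between cap and former_terracotta above 5 N or contact force between cap and former_white above 5 N or contact force between cap and former_blue above 5 N or contact force between cap and former_yellow above 5 N or contact force between cap and former_green above 5 N)), for 0.2 s.
At the end, for the whole second after the job is handed in: Each former present sits on the horse or a shorter former (within 3.5 mm of its nested height), within 7 mm along and 4 mm across the ridge, 0.1 rad in line, tilt under 0.09 rad; the cap is on the top one within 12 mm along, 5 mm across, 4 mm in height, 0.1 rad; all at rest (all of step 2 and x of cap in the frame of horse_ridge between -0.012 and 0.012 m and y of cap in the frame of horse_ridge between -0.005 and 0.005 m and angle between the x axis of cap and the x axis of horse_ridge, either way round below 0.1 rad and angle between cap's own z axis and vertical below 0.1 rad and z of cap in the frame of former_terracotta above -0.004 m and z of cap in the frame of former_white above -0.004 m and z of cap in the frame of former_blue above -0.004 m and z of cap in the frame of former_yellow above -0.004 m and z of cap in the frame of former_green above -0.004 m and (z of cap in the frame of former_terracotta between -0.004 and 0.004 m or z of cap in the frame of former_white between -0.004 and 0.004 m or z of cap in the frame of former_blue between -0.004 and 0.004 m or z of cap in the frame of former_yellow between -0.004 and 0.004 m or z of cap in the frame of former_green between -0.004 and 0.004 m) and linear speed of cap below 0.03 m/s); the robot touches nothing.
It fails at once if another thing on the table is pushed more than 3 cm (distance of any of rib, prop1, prop2, glaze_jar, slip_mug, brush, underglaze from where it was at the start of the episode above 0.03 m).
It fails at once if a former or the cap falls off the table (height (world z) of any of former_terracotta, former_white, former_blue, former_yellow, former_green, cap below -0.05 m).
Of former_terracotta, former_white, former_blue, former_yellow, former_green only 4 to 5 are there at a start; the rules pass over those that are not, and their reading is None.
At some moment in a run one of former_terracotta, former_white, former_blue, former_yellow, former_green may be knocked a few centimetres aside while the robot is not near it.
It also fails if it takes over 210 s, if anything falls off the work surface, if the arm or the gripper's body presses on something with over 40 N, if the wrist force passes 120 N, or if a joint passes its speed limit or range.

## Robot

A 6-joint arm with a two-finger parallel gripper is mounted at the origin on the work surface. World frame = base frame: x ahead of the robot, y to its left, z up, the work surface at z = 0. Lengths are in m, angles in degrees, forces in N, time in s.
With the tool pointing down it reaches from about 0.325 to 0.775 m from the base axis. Payload 5.5 kg.
Tool frame: the origin (TCP) lies at the centre of the arm's flange, where the gripper is bolted on; the fingertips stand 182 mm ahead of it and the grasp point (between the pads) lies 163 mm ahead of it; z points along the fingers, y is the line along which they close (so a half turn about z gives the same grasp; the last joint's range is limited). The gripper opens to 88 mm and grips with 3 to 60 N. Pads are 20 mm wide; open, the fingers measure 115 mm over their backs; the gripper's body (75 mm by 178 mm) begins 61 mm behind the grasp point.
Start: joints at [70.663, 5.22, 70.514, -0, 104.267, -3.249], TCP at [0.166, 0.577, 0.405] pointing down, gripper open.
Joint ranges: [-164.24, 164.24], [-49.07, 125.15], [9.68, 141.18], [-86.29, 266.29], [3.28, 154.24], [-151.56, 151.56]. Speed limits (degrees/s): [147.25, 147.25, 172.46, 180, 180, 180].

## Interface

Orientations are given as [roll, pitch, yaw] about the fixed x, y, z axes, in that order (R = Rz(yaw) Ry(pitch) Rx(roll)).
In Python, from station import r gives the robot as it stands. The module is installed in compiled form; this text tells all that it offers. Calls block until the motion is done:
- r.reach(position, orientation): joint-space move of the TCP to a pose.
- r.servo_line(position, rotation=None, speed=0.15): straight line of the TCP; rotation=None keeps the orientation; speed is the mean speed in m/s.
- r.move_joints(angles): joint-space move.
- r.let_go() and r.grab(squeeze=None): open the fingers fully, or close them until they stop; squeeze is the grip in N (None keeps the last).
- r.wait(seconds).
- r.inverse_kinematics(position, orientation): joint angles nearest the present ones, or None.
- r.sense(): the state.
- r.snapshot(name): name is "side" or "top" or "wrist"; returns a dict with "frame" (400x640x3 uint8, red, green, blue), "fx", "fy", "cx", "cy" (pixels), "R" (3x3) and "t" (3): a world point X has camera coordinates R X + t. Camera axes: x right, y down, z forward; pixel columns grow to the right and rows downward; lengths in m; the calibration is good to about 2 mm. The wrist camera is an equidistant fisheye: a pixel r from the principal point sees the ray r / f radians off the axis. A picture is of the moment at which its call begins. There is no depth.
A pose or a line that the arm cannot do raises r.IKError and nothing moves.
- r.hand_in(): hands the job in; it is judged then, once.
The state is a dict: "clock": time; "joints": joint angles; "joint_vel": joint speeds; "joint_torque": joint torques, N m; "tcp_pos": TCP position; "orientation": TCP orientation; "contact_force": force on the tool from outside, world axes, zero at the start; "torque": the same for the moment, N m; "opening": finger opening in m; "gripper_force": force on a finger pad.
Only numpy, scipy, OpenCV 4.12 (cv2) and the standard library are available. Lean on these libraries where they do the work, as an engineer would, in place of code of your own. Each camera call takes 0.05 s, during which the arm holds its last target. There are 200 camera calls.

## Working session

There is one attempt and no reset: what is moved stays moved. The work goes in short steps, each a Python script; the robot and the scene stay as the last script left them, time stands still between calls to the robot, and variables do not carry over. Pictures are saved under pics/ and viewed, at most 14 in all, crops included, and the job is handed in when it is done.

```bash
mkdir -p pics; python3 - <<'E'
from station import r
import cv2,numpy as np
np.set_printoptions(precision=4,suppress=True)
for n in("top","side","wrist"):
    s=r.snapshot(n); cv2.imwrite(f"pics/{n}0.png",s["frame"][:,:,::-1])
    print(n,s["fx"],s["fy"],s["cx"],s["cy"],np.array(s["R"]).tolist(),s["t"], "cam",-np.array(s["R"]).T@np.array(s["t"]))
print(r.sense())
E
```

```text
top 365.7997997562325 365.7997997562325 313.4413738387828 205.40915625230517 [[0.02207885541851151, -0.9997561674860156, 0.00036016257698061067], [-0.9868449310502345, -0.021851427692113373, -0.1601861328838248], [0.16015494436284666, 0.003181301854545145, -0.9870867606824861]] [0.0051 0.6137 0.9052] cam [0.4605 0.0156 0.9918]
side 445.9866341844329 445.9866341844329 318.6464682992162 194.57653170956402 [[-0.9867124090752953, -0.1608403610108741, -0.023000001015615865], [-0.06162423068175252, 0.5014542849515389, -0.8629867057473266], [0.15033654236315533, -0.850102334059631, -0.504702829055533]] [0.6021 0.1049 1.0013] cam [0.45   0.8954 0.6097]
wrist 309.70691628693146 309.70691628693146 322.7487131199186 202.8211123533262 [[0.2772800246669805, 0.9607885766542396, -0.001048280210417719], [0.9240716740574993, -0.26638460243825474, 0.27409995401018167], [0.26307285896733884, -0.07697112805808345, -0.9617006375791883]] [-0.6002 -0.0332  0.3899] cam [0.0945 0.5978 0.3834]
{'clock': 0.15, 'joints': array([ 70.663 ,   5.2538,  70.5646,   0.0003, 104.2648,  -3.25  ]), 'joint_vel': array([-0.001 , -0.1148, -0.188 ,  0.0384,  0.0502, -0.0021]), 'joint_torque': array([  0.0018, -44.7046, -40.6908,   0.0699,   0.0273,  -0.0001]), 'tcp_pos': array([0.1663, 0.5766, 0.4038]), 'orientation': array([-179.917,   -0.005,  163.913]), 'contact_force': array([ 1.0167,  0.2507, -0.3453]), 'torque': array([ 0.0122, -0.0327, -0.0156]), 'gripper_force': 0.0, 'opening': 0.08782902497361461}
```

View pics/top0.png

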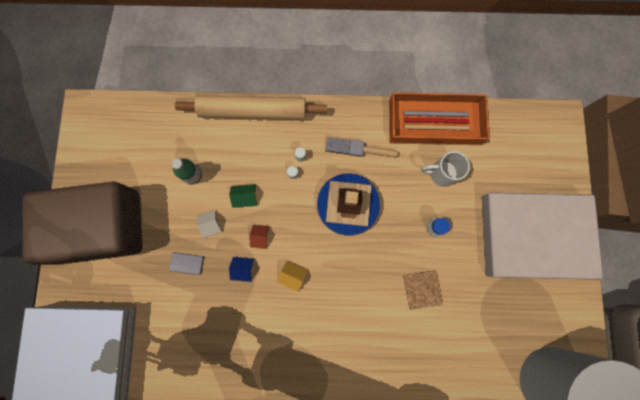

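View pics/side0.png

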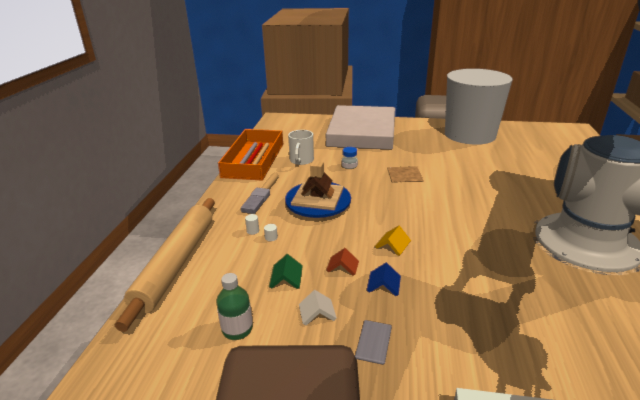

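The scene has all five formers: green (244,195), white (208,223), terracotta (260,237), blue (242,268) and yellow (292,275). The horse with the cap is at (350,203) and the mat at (423,289). Next I'll localise coarsely from the top camera, then refine from the wrist camera.

```bash
cat > h.py <<'E'
from station import r
import cv2, numpy as np
np.set_printoptions(precision=4,suppress=True)
from scipy.spatial.transform import Rotation as Ro
def HSV(s): return cv2.cvtColor(s["frame"],cv2.COLOR_RGB2HSV)
RNG={"terracotta":((0,120,40),(11,255,255)),"blue":((108,150,30),(128,255,255)),
 "yellow":((18,140,90),(28,255,255)),"green":((60,120,20),(90,255,255)),"white":((0,0,110),(40,60,255))}
def rays(s,uv):
    """world ray directions (unit z not imposed) of pixels"""
    uv=np.asarray(uv,float).reshape(-1,2); p=(uv-[s["cx"],s["cy"]])/[s["fx"],s["fy"]]
    if s["name"]=="wrist":
        th=np.linalg.norm(p,axis=1)[:,None]; d=np.hstack([p/np.maximum(th,1e-9)*np.sin(th),np.cos(th)])
    else: d=np.hstack([p,np.ones((len(p),1))])
    return d@np.array(s["R"])
def cam(s): return -np.array(s["R"]).T@np.array(s["t"])
def plane(s,uv,z):
    d=rays(s,uv); c=cam(s); return (c+d*((z-c[2])/d[:,2])[:,None])[:,:2]
def proj(s,X):
    X=np.array(s["R"])@np.asarray(X,float)+np.array(s["t"])
    if s["name"]=="wrist":
        n=np.hypot(X[0],X[1]); k=np.arctan2(n,X[2])/max(n,1e-9)
    else: k=1/X[2]
    return np.array([s["cx"]+s["fx"]*X[0]*k,s["cy"]+s["fy"]*X[1]*k])
def snap(n): s=dict(r.snapshot(n)); s["name"]=n; return s
def save(s,n): cv2.imwrite(f"pics/{n}.png",s["frame"][:,:,::-1])
def mask(s,col): 
    return cv2.morphologyEx(cv2.inRange(HSV(s),*map(np.array,RNG[col])),cv2.MORPH_OPEN,np.ones((3,3)))
def blob(m,near,lim):
    """largest contour whose centroid is within lim px of near"""
    best=None
    for c in cv2.findContours(m,cv2.RETR_EXTERNAL,cv2.CHAIN_APPROX_NONE)[0]:
        M=cv2.moments(c)
        if M["m00"]<20: continue
        g=np.array([M["m10"],M["m01"]])/M["m00"]
        if np.hypot(*(g-near))<lim and (best is None or M["m00"]>best[1]): best=(c,M["m00"],g)
    return best
def yaw_for(theta,pos):
    """tool yaw closing along direction theta (deg), choosing the smaller last joint"""
    o=[]
    for y in (theta-90,theta+90):
        y=(y+180)%360-180; q=r.inverse_kinematics(pos,[180,0,y])
        if q is not None: o.append((abs(q[5]),y))
    return min(o)[1]
CAMT=None
def camoff():
    s=snap("wrist"); st=r.sense(); T=Ro.from_euler("xyz",st["orientation"],degrees=True)
    return T.inv().apply(cam(s)-st["tcp_pos"])
E
python3 - <<'E'
from h import *
s=snap("top")
g={"green":(244,195),"white":(208,223),"terracotta":(260,237),"blue":(242,268),"yellow":(292,275)}
for k,p in g.items():
    b=blob(mask(s,k),p,15); print(k, b and (b[1],b[2],plane(s,b[2],.018)[0]))
print("cap",plane(s,(352,197),.122),"mat",plane(s,[(403,272),(436,270),(443,302),(410,308),(423,289)],.004).tolist())
for n,p in dict(prop2=(300,153),prop1=(292,171),jar=(440,227),mug=(455,168),ug=(187,170),rib=(187,263)).items(): print(n,plane(s,p,.03))
print("camoff tool",camoff())
E
```

```text
green (377.0, array([242.5044, 195.4545]), array([0.6416, 0.2114]))
white (361.0, array([207.6542, 224.0896]), array([0.5617, 0.3005]))
terracotta (334.0, array([258.4227, 236.4341]), array([0.5317, 0.1632]))
blue (378.0, array([240.3655, 268.597 ]), array([0.4464, 0.2067]))
yellow (526.5, array([291.8202, 275.9664]), array([0.4304, 0.0711]))
cap [[ 0.6243 -0.0744]] mat [[0.44682741678815113, -0.22313815280909174], [0.45400313463794684, -0.3109925218578311], [0.3716416473628933, -0.32674489668502416], [0.35446860456100016, -0.23986587947208102], [0.403830712930122, -0.27513967869193934]]
prop2 [[0.7605 0.0585]]
prop1 [[0.7096 0.0788]]
jar [[ 0.5663 -0.3165]]
mug [[ 0.7277 -0.3625]]
ug [[0.7061 0.3629]]
rib [[0.4578 0.3436]]
camoff tool [0.0748 0.0006 0.0204]
```

```bash
cat >> h.py <<'E'
def look(P,z,yaw):
    """hover with the wrist camera straight above P"""
    a=np.radians(yaw); r.reach([P[0]-.075*np.cos(a),P[1]-.075*np.sin(a),z],[180,0,yaw]); r.wait(.3); return snap("wrist")
def crop(s,X,h=130,k=1):
    u=proj(s,X).astype(int); f=cv2.copyMakeBorder(s["frame"],h,h,h,h,cv2.BORDER_CONSTANT)
    return f[u[1]:u[1]+2*h,u[0]:u[0]+2*h,::-1]
E
python3 - <<'E'
from h import *
import pickle
P={"white":(.5617,.3005,.0368),"green":(.6416,.2114,.0368),"terracotta":(.5317,.1632,.0368),"blue":(.4464,.2067,.0368),"yellow":(.4304,.0711,.0368),"cap":(.6243,-.0744,.11)}
C=[];S={}
for k,p in P.items():
    az=np.degrees(np.arctan2(p[1],p[0]))
    s=look(p,.42 if k=="cap" else .34,az+90); S[k]=s; C.append(crop(s,p))
cv2.imwrite("pics/mont1.png",np.vstack([np.hstack(C[:3]),np.hstack(C[3:])]))
pickle.dump(S,open("S.pkl","wb"))
for k in list(P)[:-1]:
    s=S[k]; u=proj(s,P[k]); print(k,u,HSV(s)[int(u[1])-8,int(u[0])-8],HSV(s)[int(u[1])+8,int(u[0])+8])
print(r.sense()["clock"])
E
```

```text
white [321.9371 117.9592] [ 17  57 147] [ 19  62 164]
green [322.1674 118.7992] [ 40 121  74] [ 32 117  83]
terracotta [321.4754 117.6746] [  9 187 139] [ 11 176 122]
blue [321.6482 116.6408] [122  92  91] [137  58  83]
yellow [321.9288 118.6733] [ 20 223 175] [ 19 194 139]
7.475
```

View pics/mont1.png

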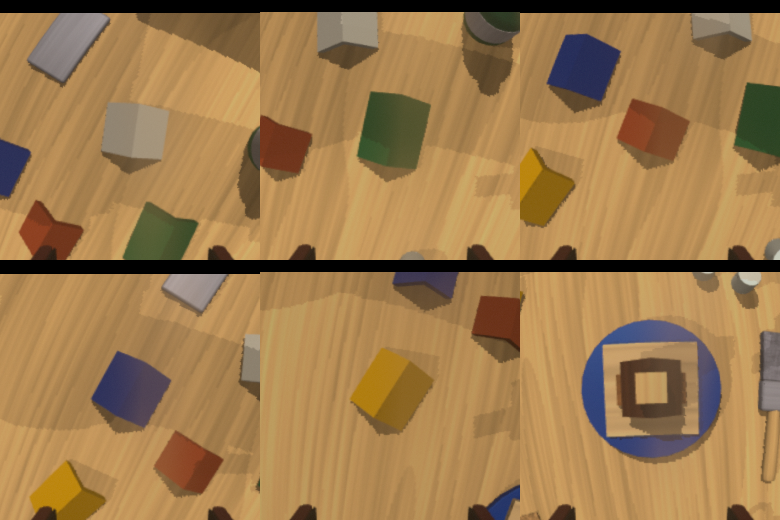

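The montage shows every former clear of its neighbours, with light/dark facets meeting at the ridge. The cap knob is at (651,388) and is square with the bat. I'll enlarge to read the ridge directions.

```bash
python3 - <<'E'
from h import *
import pickle
S=pickle.load(open("S.pkl","rb"))
P={"cap":(.6243,-.0744,.11),"yellow":(.4304,.0711,.0368),"blue":(.4464,.2067,.0368),"green":(.6416,.2114,.0368),"terracotta":(.5317,.1632,.0368),"white":(.5617,.3005,.0368)}
C=[cv2.resize(cv2.convertScaleAbs(crop(S[k],p,55),alpha=1.5),(260,260),interpolation=cv2.INTER_CUBIC) for k,p in P.items()]
cv2.imwrite("pics/mont2.png",np.vstack([np.hstack(C[:3]),np.hstack(C[3:])]))
E
```

```text
(no output)
```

View pics/mont2.png

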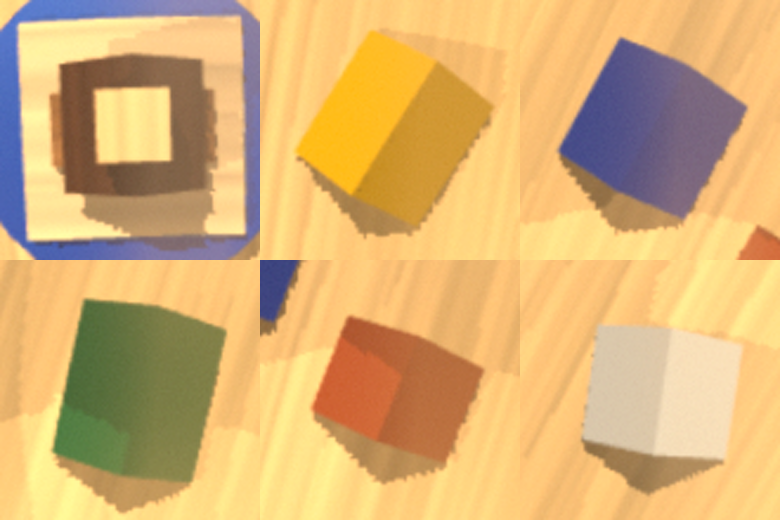

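```bash
python3 - <<'E'
from h import *
import pickle,json
S=pickle.load(open("S.pkl","rb"))
P={"cap":(.6243,-.0744,.11),"yellow":(.4304,.0711,.0368),"blue":(.4464,.2067,.0368),"green":(.6416,.2114,.0368),"terracotta":(.5317,.1632,.0368),"white":(.5617,.3005,.0368)}
def px(k,q): return proj(S[k],P[k]).astype(int)-55+(np.array(q)+.5)*110/260-.5
T={"yellow":[(176,62),(93,194)],"blue":[(170,67),(95,192)],"green":[(157,46),(125,215)],"terracotta":[(160,77),(117,180)],"white":[(152,68),(135,196)]}
out={}
for k,q in T.items():
    w=plane(S[k],px(k,q),.0368); d=w[0]-w[1]; c=w.mean(0); th=np.degrees(np.arctan2(d[1],d[0]))%180
    out[k]=[*c,th]; print(k,"c",c,"L",np.hypot(*d),"th",th)
for n,q,z in(("knob",[(95,88),(170,87),(172,161),(97,163)],.122),("bat",[(18,22),(242,15),(245,235),(28,241)],.036),("capridge",[(133,55),(136,193)],.096)):
    w=plane(S["cap"],px("cap",q),z); e=np.diff(np.vstack([w,w[:1]]),axis=0)
    print(n,w.mean(0),np.hypot(*e.T),np.degrees(np.arctan2(e[:,1],e[:,0])))
json.dump(out,open("pos.json","w"))
E
```

```text
yellow c [0.4306 0.0729] L 0.060260896484957714 th 67.66544984773648
blue c [0.4459 0.2077] L 0.056282850360403154 th 84.11834997666915
green c [0.6449 0.2133] L 0.06686809433298704 th 97.79795681700301
terracotta c [0.5337 0.1654] L 0.04309816821268687 th 84.71544994635738
white c [0.5651 0.3027] L 0.05006428853871408 th 110.7788084987283
knob [ 0.6249 -0.0717] [0.0281 0.0282 0.0283 0.0286] [ -5.9647 -94.9514 174.8187  84.5081]
bat [ 0.6249 -0.0723] [0.1102 0.1111 0.1097 0.1108] [ -4.9294 -95.1909 174.8804  85.0583]
capridge [ 0.6255 -0.0714] [0.0575 0.0575] [-95.5042  84.4958]
```

```bash
cat >> h.py <<'E'
H=np.array([.6249,-.0721]); HT=84.9
def pick(xy,th,ztip,lift,squeeze):
    p=[*xy,ztip+.182+.09]; y=yaw_for(th,p)
    r.reach(p,[180,0,y]); r.servo_line([*xy,ztip+.182],speed=.12); r.grab(squeeze); st=r.sense()
    print("pick op %.4f f %.1f"%(st["opening"],st["gripper_force"]), "tcp",st["tcp_pos"],"F",st["contact_force"])
    r.servo_line([*xy,lift],speed=.2); return y
def lower(xy,z0,z1,fmax=4,step=.001):
    """step down till the vertical force changes by fmax; returns z reached"""
    r.servo_line([*xy,z0],speed=.12); r.wait(.2); f0=r.sense()["contact_force"][2]; z=z0
    while z>z1:
        z=max(z-step,z1); r.servo_line([*xy,z],speed=.03); f=r.sense()["contact_force"][2]-f0
        if abs(f)>fmax: break
    print("lowered to %.4f dF %.2f"%(z,f), r.sense()["tcp_pos"]); return z
E
python3 - <<'E'
from h import *
pick(H,HT,.100,.36,25)
M=np.array([.407,-.275]); y=yaw_for(95,[*M,.30])
r.reach([*M,.30],[180,0,y]); lower(M,.2335,.2275)
r.let_go(); r.wait(.3); r.servo_line([*M,.33],speed=.2)
s=snap("top"); cv2.imwrite("pics/top1.png",cv2.resize(s["frame"][100:350,150:500,::-1],None,fx=2,fy=2))
print(r.sense()["clock"])
E
```

```text
pick op 0.0278 f 25.0 tcp [ 0.6249 -0.0721  0.2819] F [-0.4051 -0.4781 -0.3008]
lowered to 0.2285 dF 5.26 [ 0.407  -0.275   0.2292]
16.7
```

View pics/top1.png

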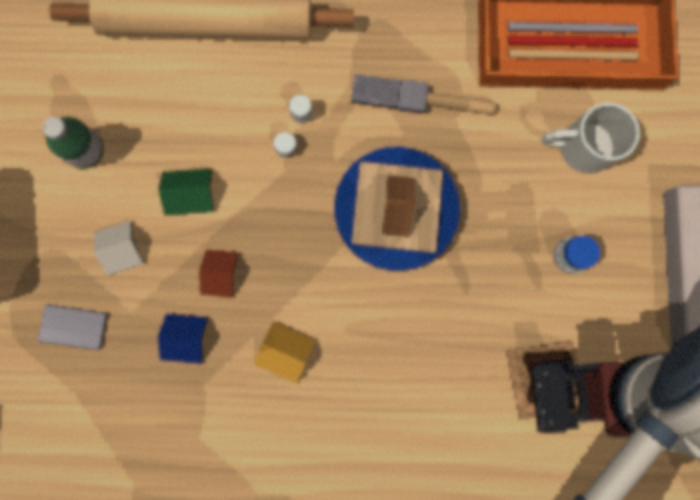

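Cap is off and stands on the mat (about (560,390) in the crop, under the gripper); the bare horse is at (400,205) with its ridge sideways, which agrees with θ≈85°. All formers are unmoved. Terracotta first.

```bash
cat >> h.py <<'E'
import json
L=dict(terracotta=.044,white=.050,blue=.056,yellow=.062,green=.068)
def nest(k,n):
    """pick former k and set it as layer n (1 = lowest)"""
    x,y,th=json.load(open("pos.json"))[k]
    pick((x,y),th,.0268,.38,25)
    zn=.082+.0113*n-.010+.182
    p=[*H,.38]; r.reach(p,[180,0,yaw_for(HT,p)])
    lower(H,zn+.006,zn-.0015); print(k,"op",r.sense()["opening"])
    r.let_go(); r.wait(.3); r.servo_line([*H,.40],speed=.2)
def tops(s):
    """top-camera centroids of the formers lying on the table"""
    P=json.load(open("pos.json")); o={}
    for k,p in P.items():
        b=blob(mask(s,k),proj(s,[p[0],p[1],.018]),30)
        o[k]=None if b is None else (plane(s,b[2],.018)[0]-np.array(p[:2])).round(4).tolist()
    return o
E
python3 - <<'E'
from h import *
r.reach([.5,-.05,.42],[180,0,90])
print(tops(snap("top")))
nest("terracotta",1)
s=look(H,.42,HT); cv2.imwrite("pics/n1.png",cv2.resize(crop(s,[*H,.09],80),(480,480),interpolation=cv2.INTER_CUBIC))
print(r.sense()["clock"])
E
```

```text
{'yellow': [0.0, -0.0019], 'blue': [0.0005, -0.0011], 'green': [-0.0024, -0.0022], 'terracotta': [-0.0012, -0.0023], 'white': [-0.0036, -0.0026]}
pick op 0.0434 f 25.0 tcp [0.5337 0.1654 0.2088] F [-0.5593  0.0907  0.2791]
lowered to 0.2653 dF 7.37 [ 0.6248 -0.0721  0.2668]
terracotta op 0.04377029094027297
30.3083
```

View pics/n1.png

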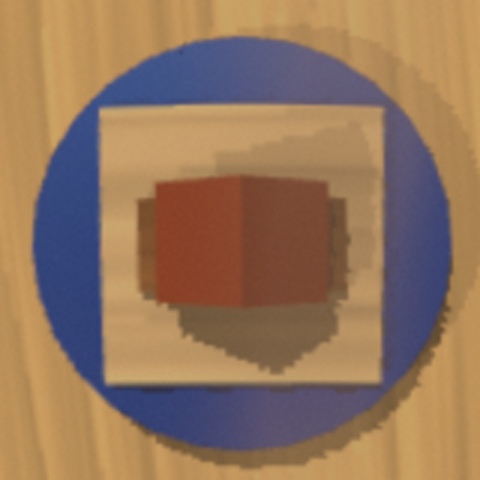

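Terracotta sits squarely on the horse: ridge from (242,176) to (245,307), bat centre about (243,244). Carrying on, checking for a knock before each pick.

```bash
cat > seq.py <<'E'
from h import *
import sys
B={'yellow': [0.0, -0.0019], 'blue': [0.0005, -0.0011], 'green': [-0.0024, -0.0022], 'white': [-0.0036, -0.0026]}
if __name__=="__main__":
    C=[]
    for k,n in [(a.split(":")[0],int(a.split(":")[1])) for a in sys.argv[1:]]:
        r.reach([.5,-.08,.42],[180,0,90])
        t=tops(snap("top"))
        bad={j:t[j] for j in B if list(B).index(j)>=0 and L[j]>=L[k] and (t[j] is None or np.hypot(*(np.array(t[j])-B[j]))>.005)}
        print(k,"moved:",bad)
        if k in bad: break
        nest(k,n)
        s=look(H,.42,HT); C.append(cv2.resize(crop(s,[*H,.09],80),(390,390),interpolation=cv2.INTER_CUBIC))
        print(r.sense()["clock"])
    if C: cv2.imwrite("pics/seq_%s.png"%sys.argv[1][:3],np.hstack(C))
E
python3 seq.py white:2 blue:3
```

```text
white moved: {}
pick op 0.0493 f 25.0 tcp [0.5651 0.3028 0.2089] F [-0.6288 -0.0909  0.1516]
lowered to 0.2776 dF 6.03 [ 0.6248 -0.072   0.2787]
white op 0.04964870991893827
43.6417
blue moved: {}
pick op 0.0555 f 25.0 tcp [0.446  0.2078 0.209 ] F [0.3054 0.2534 0.9369]
lowered to 0.2889 dF 7.88 [ 0.6248 -0.0721  0.2901]
blue op 0.05551054664550216
56.0833
```

View pics/seq_whi.png

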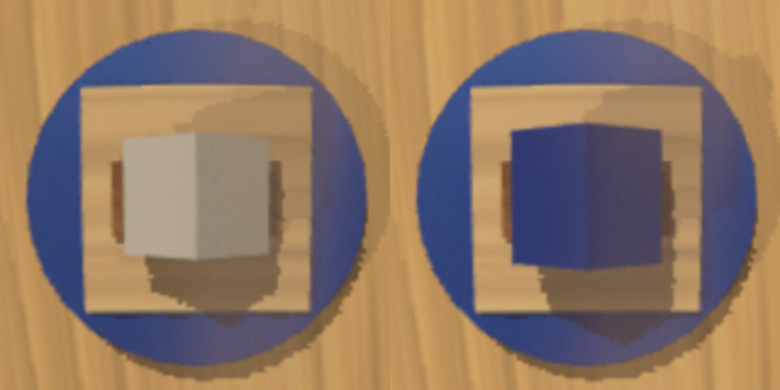

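White (ridge about x=196) and blue (ridge about x=587, 390 px offset → 197) are in line and centred on the bat. Yellow and green are next.

```bash
python3 seq.py yellow:4 green:5
```

```text
yellow moved: {}
pick op 0.0614 f 25.0 tcp [0.4307 0.0729 0.2091] F [0.408  0.333  1.8318]
lowered to 0.3002 dF 5.55 [ 0.6248 -0.0721  0.301 ]
yellow op 0.06142304832880812
67.85
green moved: {}
pick op 0.0674 f 25.0 tcp [0.6451 0.2134 0.2096] F [-0.9002  0.5044  2.5496]
lowered to 0.3135 dF 6.10 [ 0.6248 -0.072   0.3143]
green op 0.06742913748736921
79.5583
```

```bash
python3 - <<'E'
from h import *
r.reach([.45,-.275,.42],[180,0,90]); r.wait(.2)
s=snap("side"); f=s["frame"]; u=proj(s,[*H,.09]).astype(int); print(u)
a=cv2.resize(f[u[1]-50:u[1]+50,u[0]-50:u[0]+50,::-1],(390,390),interpolation=cv2.INTER_CUBIC)
b=cv2.imread("pics/seq_yel.png"); cv2.imwrite("pics/chk5.png",np.hstack([a,b[:,390:]]))
z=.1385; a=np.radians(HT); d=np.array([np.cos(a),np.sin(a)])
print([proj(s,[*(H+t*d),z]) for t in(.034,-.034)])
E
```

```text
[316 175]
[array([312.5275, 164.0119]), array([319.5821, 152.1284])]
```

View pics/chk5.png

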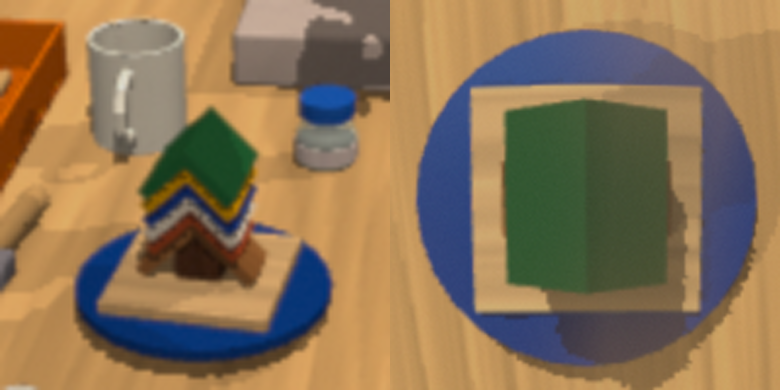

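The side view shows five even layers, with the green apex where predicted ((211,107) seen, (209,106) expected). From above, the green ridge is centred. Now the cap goes on.

```bash
python3 - <<'E'
from h import *
M=np.array([.407,-.275])
pick(M,95,.0475,.30,30); r.servo_line([*M,.42],speed=.2)
p=[*H,.42]; r.reach(p,[180,0,yaw_for(HT,p)])
lower(H,.346,.333,fmax=15); r.wait(.4); print(r.sense()["contact_force"])
r.let_go(); r.wait(.3); r.servo_line([*H,.42],speed=.2)
r.grab(10)
lower(H,.366,.352,fmax=18); r.wait(.6); print(r.sense()["contact_force"])
r.servo_line([*H,.42],speed=.1); r.let_go()
s=look(H,.45,HT); a=cv2.resize(crop(s,[*H,.09],80),(390,390),interpolation=cv2.INTER_CUBIC)
r.reach([.45,-.275,.42],[180,0,90]); r.wait(.2)
s=snap("side"); b=cv2.resize(s["frame"][115:225,261:371,::-1],(390,390),interpolation=cv2.INTER_CUBIC)
cv2.imwrite("pics/fin.png",np.hstack([a,b])); print(proj(s,[*H,.1785]),r.sense()["clock"])
E
```

```text
pick op 0.0280 f 30.0 tcp [ 0.407  -0.275   0.2295] F [ 0.651   0.5873 -0.0514]
lowered to 0.3340 dF 16.79 [ 0.6244 -0.072   0.3385]
[-5.7007  1.0606 15.1797]
lowered to 0.3560 dF 18.00 [ 0.6245 -0.072   0.3608]
[-5.3376 -0.5649 17.0342]
[315.7147 142.7847] 102.8417
```

View pics/fin.png

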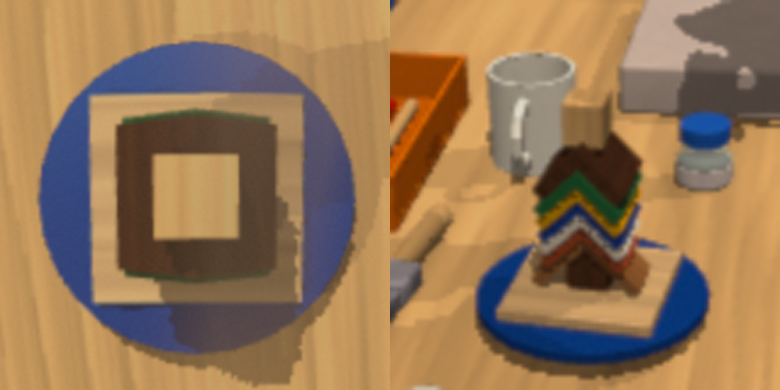

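The cap is centred on the nest (knob at (196,197), the same as the bat centre). The knob top measured 0.1788 m under about 17 N, against a nominal 0.1785 m, so everything is fully home.

```bash
python3 -c "
from station import r
print(r.hand_in())"
```

```text
the job is handed in; nothing more can be done
None
```

The job is handed in, though no verdict came back: all five formers are nested shortest first on the horse, the cap is back on and was pressed home at about 17 N, the gripper is clear, and the run took about 103 s of the 210 s allowed.

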